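# Stand the slim dropper vial on the pocket balance

## Task

Two small amber glass vials lean in sloped cradles on the bench. Take the tall slim one and stand it upright near the middle of the round pan of the pocket balance, setting it down rather than dropping it; then let go and watch for two seconds that it stays there without wobbling. Leave the short stout vial in its cradle.

Things in the scene. Friction and masses are not known exactly. Their poses are not given: they have to be found in the camera images.
- slim_vial: Tall slim amber dropper vial, 70 g, loose, 104 mm long: straight round body 24 mm thick up to 80 mm, black collar 19 mm thick, rubber teat 13 mm thick on top. Origin: centre of its flat 23 mm foot (it topples easily); z axis from foot to teat. At the start it leans 30 degrees from vertical, top towards the robot's side. Good grip: 60 to 72 mm from the foot, fingers closing level on its two sides.
- cradle_a: The fixed grey cradle that holds the slim vial: base 100 x 60 mm, origin under its middle, z up; the vial leans to its -x. A sloped floor carries the foot 30 mm above the table; a V-shaped back under the vial reaches 40 mm along it from the foot, beyond that the vial is free all round. It lifts out along its axis or straight up.
- stout_vial: The other leaning vial, to be left alone: short stout amber vial with an aluminium crimp cap, 36 mm thick, 70 mm long. Origin: centre of its foot; z axis from foot to cap. It leans 30 degrees in another, identical grey cradle.
- pan (a point): Centre of the top face of the balance's round white pan, 74 mm in diameter, fixed and level, 24 mm above the table; z up. The pan stands 6 mm proud of the flat black case (130 x 100 x 18 mm). Its neighbours are at most 125 mm high and 30 mm or more from the case, save small 42 mm vials which may be nearer.
Not all that is in view belongs to the job. Of the things like the part that bears pan, leave any that is green or red; of the rest the larger one is meant.

How it is judged:
On the way, in this order (a step that is already met when the one before it is completed fails the run):
1. the slim vial has been lifted out of its cradle (distance of slim_vial from where it was at the start of the episode above 0.05 m and height (world z) of slim_vial above 0.05 m), for 0.1 s.
2. the slim vial stands upright on the pan, let go and still, for one second (angle between slim_vial's own z axis and vertical below 0.175 rad and horizontal distance between slim_vial and pan below 0.02 m and z of slim_vial in the frame of pan between -0.006 and 0.006 m and linear speed of slim_vial below 0.03 m/s and angular speed of slim_vial below 0.3 rad/s and contact force between the fingers and slim_vial below 0.05 N), for 1 s.
At the end, for the whole second after the job is handed in: The slim vial stands on its foot on the pan (foot within 6 mm of the pan's height), within 10 degrees of vertical, its foot's centre within 20 mm of the pan's centre, still and not touched by the fingers; the stout vial is within 30 mm of where it began (all of step 2 and distance of stout_vial from where it was at the start of the episode below 0.03 m).
It fails at once if the slim vial is dropped or falls over (it moves faster than 0.5 m/s while not held) (linear speed of slim_vial above 0.5 m/s and contact force between the fingers and slim_vial below 0.02 N).
It fails at once if the stout vial is moved by more than 30 mm (not (distance of stout_vial from where it was at the start of the episode below 0.03 m)).
It also fails if it takes over 45 s, if anything falls off the work surface, if the arm or the gripper's body presses on something with over 40 N, if the wrist force passes 120 N, or if a joint passes its speed limit or range.

## Robot

A 7-joint arm with a two-finger parallel gripper is mounted at the origin on the work surface. World frame = base frame: x ahead of the robot, y to its left, z up, the work surface at z = 0. Lengths are in m, angles in rad, forces in N, time in s.
With the tool pointing down it reaches from about 0.4 to 0.85 m from the base axis. Payload 4.5 kg.
Tool frame: the origin (TCP) lies on the centre line of the jaws, within the pads' length; the fingertips stand 11 mm ahead of it and the grasp point (between the pads) lies 8 mm behind it; z points along the fingers, y is the line along which they close (so a half turn about z gives the same grasp; the last joint's range is limited). The gripper opens to 88 mm and grips with 3 to 60 N. Pads are 18 mm wide; open, the fingers measure 123 mm over their backs; the gripper's body (75 mm by 187 mm) begins 45 mm behind the grasp point.
Start: joints at [1.376, 0.689, -0.195, 1.565, 0.157, 0.902, -0.215], TCP at [0.142, -0.609, 0.25] pointing down, gripper open.
Joint ranges: [-3.01, 3.01], [-0.46, 2.08], [-1.47, 1.51], [0.13, 2.56], [-1, 4.14], [0.04, 2.09], [-2.66, 2.66]. Speed limits (rad/s): [2.57, 2.57, 3.14, 3.14, 3.14, 3.14, 3.14].

## Interface

Orientations are given as a unit quaternion [x, y, z, w].
In Python, from plant import * gives the robot as it stands. The module is installed in compiled form; this text tells all that it offers.
- The arm moves only by the tool send_rows, never from a script. Its argument "motion" is a list of rows, each an object of numbers: "x", "y", "z": the shift along the tool's x, y, z in cm; "rx", "ry", "rz": the turn, a rotation vector about the tool's x, y, z in rad; "jaw": the finger opening in cm, from 0 to 8.81. In form: [{"x": .., "y": .., "z": .., "rx": .., "ry": .., "rz": .., "jaw": ..}, ...]. A call has exactly 5 rows; each row shifts and turns the commanded pose from where the row before left it, along the tool's axes as they then stand; what a row does not reach is not made up. A row lasts 1/10 s, in which the tool goes at most 50 mm and 8.59 degrees, less where a joint would pass 70% of its speed; a pose out of reach is approached as far as the arm can. A call is refused whole if a number of a shift passes 5 or a number of a turn 0.15, either way. A call with a gripper value outside its range is refused whole. The fingers move at their own pace and stop on an object; "grip_force" is the grip in N (left out, the last holds). Time passes only in rows, so rows that do not move let the fingers close, or fill a call up. It gives the time, the measured TCP pose, the force, the opening and the grip force at its end, in the units of the state.
- get_state(): the state, without advancing time (a new reading comes with each control period).
- snapshot(name): name is "side" or "top"; returns a dict with "img" (400x640x3 uint8, red, green, blue), "vertical_fov" (degrees; the focal length in pixels is half the picture's height over the tangent of half this angle, whatever the lens; pixels are square), "cx", "cy" (the principal point, pixels), "D" ([k1, k2, p1, p2, k3] as OpenCV has them; the pictures are not rectified), "extrinsics" (4x4, takes a point from camera to world coordinates). Camera axes: x right, y up, looking along -z (the intrinsics and any distortion apply to the point x, -y, -z); pixel columns grow to the right and rows downward; lengths in m; the calibration is good to about 2 mm. A picture is of the moment at which its call begins. There is no depth.
- finish_job(): hands the job in; it is judged then, once.
The state is a dict: "clock": time; "q": joint angles; "qd": joint speeds; "joint_torque": joint torques, N m; "tool_pos": TCP position; "eef_rot": TCP orientation; "contact_force": force on the tool from outside, world axes, zero at the start; "moment": the same for the moment, N m; "opening": opening from 0.0 (shut) to 1.0 (fully open); "finger_force": force on a finger pad.
Only numpy, scipy, OpenCV 4.12 (cv2) and the standard library are available. Lean on these libraries where they do the work, as an engineer would, in place of code of your own. Each camera call takes 0.05 s, during which the arm holds its last target. There are 200 camera calls.

## Working session

There is one attempt and no reset: what is moved stays moved. The work goes in short steps, Python scripts to look and compute and a tool call to move; the robot and the scene stay as the last step left them, time stands still between calls to the robot, and variables do not carry over. Pictures are saved under pics/ and viewed, at most 10 in all, crops included, and the job is handed in when it is done.

Besides the shell and the picture viewer there is one more tool, called after "Emit:" as name([rows], argument=value, ...), one row to a line, values as JSON. send_rows: Moves the arm, as the interface text tells. Its arguments: {"type":"object","properties":{"motion":{"type":"array"},"grip_force":{"type":"number"}},"required":["motion"]}

```bash
mkdir -p pics; cat > h.py <<'E'
from plant import *
import numpy as np, cv2, json
from scipy.spatial.transform import Rotation as R
def cam(s):
    h=s["img"].shape[0]; f=h/2/np.tan(np.radians(s["vertical_fov"])/2)
    return np.array([[f,0,s["cx"]],[0,f,s["cy"]],[0,0,1.]]),np.array(s["D"],float),np.array(s["extrinsics"])
def rays(s,px):
    K,D,E=cam(s); p=cv2.undistortPoints(np.array(px,float).reshape(-1,1,2),K,D).reshape(-1,2)
    d=np.c_[p[:,0],-p[:,1],-np.ones(len(p))]@E[:3,:3].T
    return E[:3,3],d/np.linalg.norm(d,axis=1)[:,None]
def onz(s,px,z):
    o,d=rays(s,px); return o+d*((z-o[2])/d[:,2])[:,None]
def tri(s1,p1,s2,p2):
    o1,d1=rays(s1,[p1]);o2,d2=rays(s2,[p2]);d1=d1[0];d2=d2[0]
    t=np.linalg.lstsq(np.c_[d1,-d2],o2-o1,rcond=None)[0]
    a=o1+t[0]*d1;b=o2+t[1]*d2; return (a+b)/2,np.linalg.norm(a-b)
def proj(s,P):
    K,D,E=cam(s); p=(np.array(P,float).reshape(-1,3)-E[:3,3])@E[:3,:3]
    p=p*[1,-1,-1]; return cv2.projectPoints(p,np.zeros(3),np.zeros(3),K,D)[0].reshape(-1,2)
E
python3 - <<'E'
from h import *
import pickle
S={n:snapshot(n) for n in("side","top")}
pickle.dump(S,open("s0.pkl","wb"))
for n,s in S.items():
    cv2.imwrite(f"pics/{n}0.png",s["img"][:,:,::-1]); print(n,s["vertical_fov"],s["D"],np.round(s["extrinsics"],3).tolist())
st=get_state();print({k:np.round(v,3).tolist() for k,v in st.items()})
E
```

```text
side 56.041111519902266 [-0.03998859  0.          0.          0.          0.        ] [[0.997, 0.063, -0.047, 0.344], [-0.078, 0.718, -0.692, -0.659], [-0.01, 0.694, 0.72, 0.827], [0.0, 0.0, 0.0, 1.0]]
top 43.42604446553666 [-0.12225459  0.          0.          0.          0.        ] [[-0.013, 0.997, -0.082, 0.276], [-1.0, -0.011, 0.016, 0.12], [0.015, 0.082, 0.996, 1.55], [0.0, 0.0, 0.0, 1.0]]
{'clock': 0.1, 'q': [1.376, 0.69, -0.195, 1.566, 0.157, 0.903, -0.215], 'qd': [-0.0, -0.003, 0.001, -0.002, 0.0, -0.001, 0.0], 'joint_torque': [-0.003, -52.85, -1.271, -15.384, -0.053, 0.002, 0.0], 'tool_pos': [0.142, -0.608, 0.249], 'eef_rot': [0.993, 0.114, -0.0, -0.001], 'contact_force': [0.428, 0.383, -0.024], 'moment': [0.006, 0.005, -0.012], 'finger_force': 0.0, 'opening': 0.996}
```

View pics/side0.png

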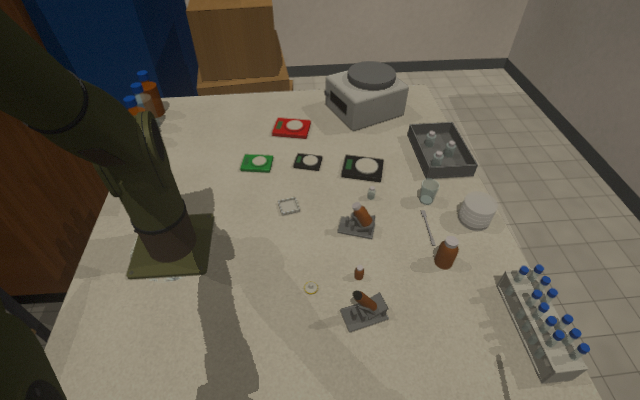

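View pics/top0.png

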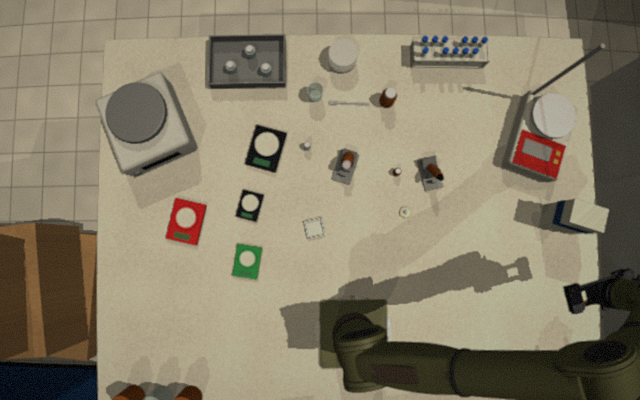

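The side view shows the cradles near (357,222) and (365,308). The balances are at (363,168) large black, (308,161) small black, (257,163) green and (292,128) red. In the top view the cradles are at (346,163) and (432,172), and the balances at (266,148), (250,205), (247,260) and (186,221). The large black balance fits because green and red are excluded and it is the larger of the rest. The slim vial is probably the dark-topped one, side (365,300) / top (432,172). I'll confirm both in an enlarged crop.

```bash
python3 - <<'E'
from h import *
import pickle
S=pickle.load(open("s0.pkl","rb"))
def c(n,x,y,w=50,h=37):
    return cv2.resize(S[n]["img"][y-h:y+h,x-w:x+w,::-1],(400,296),interpolation=cv2.INTER_CUBIC)
im=np.vstack([np.hstack([c("side",365,305),c("side",357,218)]),np.hstack([c("top",432,172),c("top",266,150)])])
cv2.imwrite("pics/crop1.png",cv2.convertScaleAbs(im,alpha=1.5))
E
```

```text
(no output)
```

View pics/crop1.png

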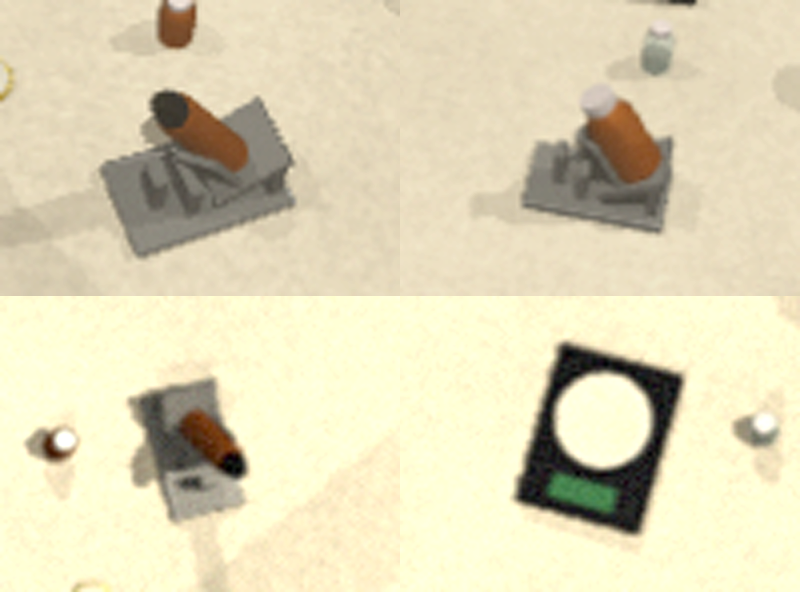

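The crop shows the slim vial with black collar and teat in the top-left panel (side ~365,300). The stout vial with the aluminium cap is in the other cradle (side ~357,218). The large black balance is at top (266,148). Next I measure the vial axis and the pan.

```bash
cat > m.py <<'E'
from h import *
import pickle
S=pickle.load(open("s0.pkl","rb")); A=S["side"];B=S["top"]
def vial(s,x,y,r=22):
    hsv=cv2.cvtColor(s["img"],cv2.COLOR_RGB2HSV).astype(int); m=np.zeros(hsv.shape[:2],bool)
    sub=(hsv[:,:,0]<20)&(hsv[:,:,1]>140)&(hsv[:,:,2]>40)
    m[y-r:y+r,x-r:x+r]=sub[y-r:y+r,x-r:x+r]
    n,l,st,c=cv2.connectedComponentsWithStats(m.astype(np.uint8)); k=1+np.argmax(st[1:,4])
    dark=(hsv[:,:,2]<45); d=np.zeros_like(m); d[y-r:y+r,x-r:x+r]=dark[y-r:y+r,x-r:x+r]
    u=(l==k); n2,l2,st2,c2=cv2.connectedComponentsWithStats(d.astype(np.uint8))
    return u,d,st[k],c[k],st2[1:],c2[1:]
planes=[]
for n,s,x,y in(("side",A,368,300),("top",B,432,172)):
    u,d,st,c,s2,c2=vial(s,x,y)
    print(n,"orange",st,c,"dark",s2.tolist(),c2.round(1).tolist())
    yy,xx=np.nonzero(u); P=np.c_[xx,yy].astype(float)
    vx,vy,x0,y0=cv2.fitLine(P.astype(np.float32),cv2.DIST_L2,0,.01,.01).ravel()
    w=np.linalg.eigvalsh(np.cov(P.T)); print("line",vx,vy,x0,y0,"sd",np.sqrt(w))
    t=(P-[x0,y0])@[vx,vy];q=(P-[x0,y0])@[-vy,vx]; print("extent",t.min(),t.max(),q.min(),q.max())
    for lo in np.arange(np.floor(t.min()),t.max(),3):
        k=(t>=lo)&(t<lo+3)
        if k.any(): print(int(lo),q[k].min().round(1),q[k].max().round(1),end="; ")
    print()
def pan(s,x,y,zt=.024,r=26):
    im=s["img"].astype(int);m=np.zeros(im.shape[:2],np.uint8);m[y-r:y+r,x-r:x+r]=((im.min(2)>110))[y-r:y+r,x-r:x+r]
    n,l,st,c=cv2.connectedComponentsWithStats(m); k=l[y,x]
    cn=max(cv2.findContours((l==k).astype(np.uint8),0,1)[0],key=cv2.contourArea)
    W=onz(s,cn.reshape(-1,2),zt)[:,:2]
    (cx,cy),rad=cv2.minEnclosingCircle((W*1000).astype(np.float32)); h=W.mean(0)
    M=np.c_[2*W,np.ones(len(W))];sol=np.linalg.lstsq(M,(W**2).sum(1),rcond=None)[0]
    print("pan",st[k],sol[:2].round(4),"r",np.sqrt(sol[2]+sol[:2]@sol[:2]).round(4),"encl",cx,cy,rad)
pan(A,367,165);pan(B,267,144);pan(B,251,202,r=15)
for n,s,x,y,r in(("side",A,365,310,34),("top",B,432,172,30)):
    im=s["img"];print(n,[im[yy,xx].tolist() for xx,yy in([(350,318),(365,322),(358,296)] if n=="side" else[(425,162),(434,184),(436,178)])])
E
python3 m.py
```

```text
side orange [357 292  20  18 156] [367.24358974 301.73717949] dark [[354, 291, 8, 9, 52]] [[357.4, 295.2]]
line 0.8106334 0.585554 367.2436 301.73718 sd [2.5880714  5.35498583]
extent -10.762910047866171 10.179901322029764 -4.5978003535055905 4.904721280596277
-11 -4.6 4.6; -8 -4.4 4.8; -5 -4.5 4.9; -2 -4.1 4.5; 1 -3.6 4.2; 4 -4.0 3.2; 7 -3.5 3.1; 10 -0.9 -0.9; 
top orange [427 164  15  14  98] [433.3877551  169.82653061] dark [[420, 161, 2, 3, 4], [426, 168, 2, 1, 2], [423, 170, 2, 3, 3], [428, 170, 1, 1, 1], [426, 173, 3, 5, 7], [430, 172, 1, 1, 1], [433, 174, 1, 1, 1], [436, 174, 7, 6, 27], [428, 181, 1, 1, 1], [430, 181, 1, 1, 1]] [[420.5, 162.2], [426.5, 168.0], [423.3, 171.0], [428.0, 170.0], [426.7, 175.3], [430.0, 172.0], [433.0, 174.0], [439.5, 176.7], [428.0, 181.0], [430.0, 181.0]]
line 0.7038379 0.71036065 433.38776 169.82654 sd [2.04092523 4.02732276]
extent -7.227212448735372 8.32244847236143 -3.8450596393013257 3.252024048480962
-8 -3.1 3.3; -5 -3.1 3.2; -2 -3.8 3.2; 1 -3.2 3.2; 4 -3.2 3.2; 7 -2.5 -2.5; 
pan [356 158  22  15 244] [0.5831 0.2604] r 0.0337 encl 583.5421752929688 260.2561950683594 35.661285400390625
pan [255 133  24  23 433] [0.5818 0.2582] r 0.0351 encl 582.371826171875 258.1622619628906 36.58255386352539
pan [242 195  17  16 207] [0.4004 0.3093] r 0.0235 encl 400.3126525878906 308.7179260253906 24.947357177734375
side [[88, 86, 78], [89, 87, 80], [40, 37, 29]]
top [[95, 90, 81], [114, 113, 99], [69, 64, 53]]
```

```bash
python3 - <<'E'
from h import *
import pickle
S=pickle.load(open("s0.pkl","rb")); A=S["side"];B=S["top"]
def pl(s,c,v):
    c=np.array(c);v=np.array(v);o,d=rays(s,[c-9*v,c+9*v]); n=np.cross(d[0],d[1]);return n/np.linalg.norm(n),o
def axis(la,lb):
    n1,o1=pl(A,*la);n2,o2=pl(B,*lb); u=np.cross(n1,n2);u/=np.linalg.norm(u);u*=np.sign(u[2])
    p=np.linalg.lstsq(np.array([n1,n2,[0,0,1]]),np.array([n1@o1,n2@o2,.03]),rcond=None)[0]
    return p,u
for la in (((367.24,301.74),(.8106,.5856)),):
  for lb in (((433.39,169.83),(.7038,.7104)),((433.39,169.83),(439.5-433.39,176.7-169.83))):
    lb=(lb[0],np.array(lb[1])/np.linalg.norm(lb[1]))
    p,u=axis(la,lb); print(p.round(4),u.round(3),"tilt",np.degrees(np.arccos(u[2])).round(1),"az",np.degrees(np.arctan2(u[1],u[0])).round(1))
    for L in(0,.066,.08,.104): print(L,(p+u*L).round(4),proj(A,p+u*L).round(1),proj(B,p+u*L).round(1))
print("dark",tri(A,(357.4,295.2),B,(439.5,176.7)))
# cradle outline
for n,s,x,y,r in(("side",A,365,310,32),("top",B,432,172,26)):
    im=s["img"].astype(int); g=((im.max(2)-im.min(2)<22)&(im.max(2)<135))|(im.max(2)<50); m=np.zeros(g.shape,np.uint8); m[y-r:y+r,x-r:x+r]=g[y-r:y+r,x-r:x+r]
    m=cv2.morphologyEx(m,cv2.MORPH_CLOSE,np.ones((5,5)))
    cn=max(cv2.findContours(m,0,1)[0],key=cv2.contourArea); rr=cv2.minAreaRect(onz(s,cn.reshape(-1,2),.01)[:,:2].astype(np.float32)*1000); print(n,cv2.contourArea(cn),rr)
    m[m>0]=255
E
```

```text
[ 0.5086 -0.2428  0.03  ] [-0.487 -0.133  0.863] tilt 30.3 az -164.7
0 [ 0.5086 -0.2428  0.03  ] [[372.9 305.8]] [[429.  165.4]]
0.066 [ 0.4764 -0.2516  0.087 ] [[361.9 297.9]] [[436.6 173.1]]
0.08 [ 0.4696 -0.2534  0.0991] [[359.4 296.1]] [[438.3 174.8]]
0.104 [ 0.458  -0.2566  0.1198] [[355.  292.9]] [[441.3 177.9]]
[ 0.5093 -0.2436  0.03  ] [-0.503 -0.112  0.857] tilt 31.0 az -167.4
0 [ 0.5093 -0.2436  0.03  ] [[373.3 306.1]] [[429.2 165.1]]
0.066 [ 0.4762 -0.251   0.0866] [[361.8 297.8]] [[436.4 173.2]]
0.08 [ 0.4691 -0.2526  0.0986] [[359.1 295.9]] [[438. 175.]]
0.104 [ 0.4571 -0.2552  0.1192] [[354.5 292.5]] [[440.8 178.2]]
dark (array([ 0.46375299, -0.254889  ,  0.10622347]), np.float64(0.0012268261778095742))
side 1065.5 ((487.9225769042969, -233.53317260742188), (112.48834228515625, 95.40841674804688), 14.768399238586426)
top 517.5 ((486.8197021484375, -244.36085510253906), (100.85379028320312, 83.57119750976562), 17.57184410095215)
```

The vial axis is consistent: tilt 30.3°, azimuth −165°, matching the cradle's 15–17°, foot at about (0.509, −0.243, 0.030), ray gap 1.2 mm. The pan centre is about (0.582, 0.259), r ≈ 0.036. I'll approach along the vial's axis so the tool points straight down once the vial is upright.

```bash
cat >> h.py <<'E'
def pose(az,tilt):  # tool y at az-90; tool z leans out by tilt towards az
    a,t=np.radians(az),np.radians(tilt); z=np.array([np.sin(t)*np.cos(a),np.sin(t)*np.sin(a),-np.cos(t)])
    y=np.array([np.sin(a),-np.cos(a),0]); return R.from_matrix(np.c_[np.cross(y,z),y,z])
def cur():
    s=get_state(); return np.array(s["tool_pos"]),R.from_quat(s["eef_rot"]),s
def plan(pt,Rt,n=None,p=None,r=None):
    if p is None: p,r,s=cur(); print("t",s["clock"],"q",np.round(s["q"],2),"F",np.round(s["contact_force"],1),"open",s["opening"],"ff",s["finger_force"])
    dr=(r.inv()*Rt).as_rotvec(); d=np.linalg.norm(pt-p)
    m=max(d/.042,np.linalg.norm(dr)/.13); n=n or int(np.ceil(m)); print("n",n,"need",round(m,1),"dist",d.round(4))
    for k in range(n):
        rk=r*R.from_rotvec(dr*k/n); v=rk.inv().apply((pt-p)/n)*100
        print([*v.round(2),*(dr/n).round(3)])
G=lambda L:np.array([.5088,-.2430,.030])+L*np.array([-.4823,-.1336,.866])
E
python3 - <<'E'
from h import *
plan(G(.143),pose(15.5,30),15)
E
```

```text
t 0.1 q [ 1.38  0.69 -0.19  1.57  0.16  0.9  -0.22] F [ 0.4  0.4 -0. ] open 0.9956391026152125 ff 0.0
n 15 need 11.1 dist 0.4667
[np.float64(2.46), np.float64(-1.8), np.float64(0.64), np.float64(0.001), np.float64(0.035), np.float64(-0.003)]
[np.float64(2.44), np.float64(-1.79), np.float64(0.72), np.float64(0.001), np.float64(0.035), np.float64(-0.003)]
[np.float64(2.42), np.float64(-1.78), np.float64(0.81), np.float64(0.001), np.float64(0.035), np.float64(-0.003)]
[np.float64(2.39), np.float64(-1.77), np.float64(0.89), np.float64(0.001), np.float64(0.035), np.float64(-0.003)]
[np.float64(2.37), np.float64(-1.77), np.float64(0.98), np.float64(0.001), np.float64(0.035), np.float64(-0.003)]
[np.float64(2.34), np.float64(-1.76), np.float64(1.06), np.float64(0.001), np.float64(0.035), np.float64(-0.003)]
[np.float64(2.3), np.float64(-1.75), np.float64(1.14), np.float64(0.001), np.float64(0.035), np.float64(-0.003)]
[np.float64(2.27), np.float64(-1.75), np.float64(1.23), np.float64(0.001), np.float64(0.035), np.float64(-0.003)]
[np.float64(2.23), np.float64(-1.74), np.float64(1.3), np.float64(0.001), np.float64(0.035), np.float64(-0.003)]
[np.float64(2.18), np.float64(-1.73), np.float64(1.38), np.float64(0.001), np.float64(0.035), np.float64(-0.003)]
[np.float64(2.14), np.float64(-1.72), np.float64(1.46), np.float64(0.001), np.float64(0.035), np.float64(-0.003)]
[np.float64(2.09), np.float64(-1.72), np.float64(1.53), np.float64(0.001), np.float64(0.035), np.float64(-0.003)]
[np.float64(2.04), np.float64(-1.71), np.float64(1.61), np.float64(0.001), np.float64(0.035), np.float64(-0.003)]
[np.float64(1.99), np.float64(-1.7), np.float64(1.68), np.float64(0.001), np.float64(0.035), np.float64(-0.003)]
[np.float64(1.93), np.float64(-1.7), np.float64(1.75), np.float64(0.001), np.float64(0.035), np.float64(-0.003)]
```

Emit:
send_rows([
  {"x": 2.46,"y": -1.8,"z": 0.64,"rx": 0.001,"ry": 0.035,"rz": -0.003,"jaw": 8.8},
  {"x": 2.44,"y": -1.8,"z": 0.72,"rx": 0.001,"ry": 0.035,"rz": -0.003,"jaw": 8.8},
  {"x": 2.42,"y": -1.8,"z": 0.81,"rx": 0.001,"ry": 0.035,"rz": -0.003,"jaw": 8.8},
  {"x": 2.39,"y": -1.8,"z": 0.89,"rx": 0.001,"ry": 0.035,"rz": -0.003,"jaw": 8.8},
  {"x": 2.37,"y": -1.8,"z": 0.98,"rx": 0.001,"ry": 0.035,"rz": -0.003,"jaw": 8.8},
])

```text
clock: 0.6
tool_pos: [0.2415, -0.4912, 0.2176]
eef_rot: [0.989, 0.121, 0.087, -0.013]
contact_force: [0.3, -0.3, 0.3]
opening: 0.996
finger_force: 0.0
```

Emit:
send_rows([
  {"x": 2.34,"y": -1.75,"z": 1.06,"rx": 0.001,"ry": 0.035,"rz": -0.003,"jaw": 8.8},
  {"x": 2.3,"y": -1.75,"z": 1.14,"rx": 0.001,"ry": 0.035,"rz": -0.003,"jaw": 8.8},
  {"x": 2.27,"y": -1.75,"z": 1.23,"rx": 0.001,"ry": 0.035,"rz": -0.003,"jaw": 8.8},
  {"x": 2.23,"y": -1.75,"z": 1.3,"rx": 0.001,"ry": 0.035,"rz": -0.003,"jaw": 8.8},
  {"x": 2.18,"y": -1.73,"z": 1.38,"rx": 0.001,"ry": 0.035,"rz": -0.003,"jaw": 8.8},
])

```text
clock: 1.1
tool_pos: [0.3406, -0.3758, 0.1863]
eef_rot: [0.976, 0.127, 0.173, -0.025]
contact_force: [1.0, -0.4, -0.1]
opening: 1.0
finger_force: 0.0
```

```bash
python3 - <<'E'
from h import *
p,r,s=cur();print(p.round(4),r.as_matrix().round(3).tolist())
plan(G(.143),pose(15.5,30),5)
E
```

```text
[ 0.3406 -0.3758  0.1863] [[0.908, 0.257, 0.331], [0.24, -0.966, 0.093], [0.344, -0.005, -0.939]]
t 1.1 q [ 1.25  0.67 -0.48  2.1  -0.1   0.29 -0.34] F [ 1.  -0.4 -0.1] open 1.000426029440434 ff 0.0
n 5 need 3.7 dist 0.1544
[np.float64(2.12), np.float64(-1.69), np.float64(1.48), np.float64(0.0), np.float64(0.034), np.float64(-0.002)]
[np.float64(2.08), np.float64(-1.68), np.float64(1.55), np.float64(0.0), np.float64(0.034), np.float64(-0.002)]
[np.float64(2.02), np.float64(-1.68), np.float64(1.62), np.float64(0.0), np.float64(0.034), np.float64(-0.002)]
[np.float64(1.97), np.float64(-1.67), np.float64(1.69), np.float64(0.0), np.float64(0.034), np.float64(-0.002)]
[np.float64(1.92), np.float64(-1.67), np.float64(1.76), np.float64(0.0), np.float64(0.034), np.float64(-0.002)]
```

Emit:
send_rows([
  {"x": 2.12,"y": -1.7,"z": 1.48,"rx": 0,"ry": 0.034,"rz": -0.002,"jaw": 8.8},
  {"x": 2.08,"y": -1.7,"z": 1.55,"rx": 0,"ry": 0.034,"rz": -0.002,"jaw": 8.8},
  {"x": 2.02,"y": -1.7,"z": 1.62,"rx": 0,"ry": 0.034,"rz": -0.002,"jaw": 8.8},
  {"x": 1.97,"y": -1.65,"z": 1.69,"rx": 0,"ry": 0.034,"rz": -0.002,"jaw": 8.8},
  {"x": 1.92,"y": -1.65,"z": 1.76,"rx": 0,"ry": 0.034,"rz": -0.002,"jaw": 8.8},
])

```text
clock: 1.6
tool_pos: [0.4203, -0.2926, 0.1681]
eef_rot: [0.963, 0.132, 0.233, -0.041]
contact_force: [0.2, 0.9, 0.3]
opening: 1.0
finger_force: 0.0
```

```bash
python3 - <<'E'
from h import *
plan(G(.143),pose(15.5,30),1)
plan(G(.058),pose(15.5,30),5)
import pickle
S={n:snapshot(n) for n in("side","top")}
pickle.dump(S,open("s1.pkl","wb"))
def c(n,x,y,w=60,h=45):
    return cv2.resize(S[n]["img"][y-h:y+h,x-w:x+w,::-1],(400,300),interpolation=cv2.INTER_CUBIC)
cv2.imwrite("pics/crop2.png",cv2.convertScaleAbs(np.hstack([c("side",360,295),c("top",435,175)]),alpha=1.5))
E
```

```text
t 1.6 q [ 1.13  0.74 -0.59  2.2  -0.62  0.04  0.04] F [0.2 0.9 0.3] open 1.0002509074628299 ff 0.0
n 1 need 0.9 dist 0.039
[np.float64(1.74), np.float64(-2.38), np.float64(2.55), np.float64(-0.017), np.float64(0.047), np.float64(-0.003)]
t 1.6 q [ 1.13  0.74 -0.59  2.2  -0.62  0.04  0.04] F [0.2 0.9 0.3] open 1.0002509074628299 ff 0.0
n 5 need 2.7 dist 0.1146
[np.float64(0.43), np.float64(-0.45), np.float64(2.21), np.float64(-0.003), np.float64(0.009), np.float64(-0.001)]
[np.float64(0.41), np.float64(-0.45), np.float64(2.21), np.float64(-0.003), np.float64(0.009), np.float64(-0.001)]
[np.float64(0.39), np.float64(-0.46), np.float64(2.21), np.float64(-0.003), np.float64(0.009), np.float64(-0.001)]
[np.float64(0.37), np.float64(-0.47), np.float64(2.21), np.float64(-0.003), np.float64(0.009), np.float64(-0.001)]
[np.float64(0.35), np.float64(-0.48), np.float64(2.22), np.float64(-0.003), np.float64(0.009), np.float64(-0.001)]
```

View pics/crop2.png

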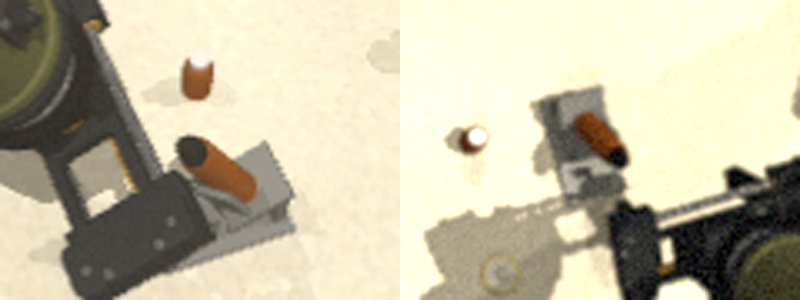

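The crop shows the open gripper just behind the vial, not touching it, with the cradle undisturbed. Joint 6 is at its limit (0.04), so I'll grasp with only 10° tool tilt and let the tool lean inward by 20° when the vial stands upright. There is room for that around the balance.

```bash
python3 - <<'E'
from h import *
R10=pose(15.5,10); z=R10.as_matrix()[:,2]
plan(np.array([.42,-.29,.185]),R10,5)
plan(G(.066)-.082*z,R10,5,np.array([.42,-.29,.185]),R10)
E
```

```text
t 1.7 q [ 1.13  0.74 -0.59  2.2  -0.61  0.04  0.03] F [-0.9  0.6  1.1] open 1.0002305822909112 ff 0.0
n 5 need 2.3 dist 0.017
[np.float64(0.16), np.float64(-0.07), np.float64(-0.29), np.float64(-0.003), np.float64(-0.06), np.float64(-0.0)]
[np.float64(0.14), np.float64(-0.07), np.float64(-0.3), np.float64(-0.003), np.float64(-0.06), np.float64(-0.0)]
[np.float64(0.12), np.float64(-0.07), np.float64(-0.31), np.float64(-0.003), np.float64(-0.06), np.float64(-0.0)]
[np.float64(0.1), np.float64(-0.06), np.float64(-0.32), np.float64(-0.003), np.float64(-0.06), np.float64(-0.0)]
[np.float64(0.09), np.float64(-0.06), np.float64(-0.32), np.float64(-0.003), np.float64(-0.06), np.float64(-0.0)]
n 5 need 1.4 dist 0.0578
[np.float64(0.94), np.float64(-0.43), np.float64(0.51), np.float64(0.0), np.float64(0.0), np.float64(0.0)]
[np.float64(0.94), np.float64(-0.43), np.float64(0.51), np.float64(0.0), np.float64(0.0), np.float64(0.0)]
[np.float64(0.94), np.float64(-0.43), np.float64(0.51), np.float64(0.0), np.float64(0.0), np.float64(0.0)]
[np.float64(0.94), np.float64(-0.43), np.float64(0.51), np.float64(0.0), np.float64(0.0), np.float64(0.0)]
[np.float64(0.94), np.float64(-0.43), np.float64(0.51), np.float64(0.0), np.float64(0.0), np.float64(0.0)]
```

Emit:
send_rows([
  {"x": 0.16,"y": -0.07,"z": -0.3,"rx": -0.003,"ry": -0.06,"rz": 0,"jaw": 8.8},
  {"x": 0.14,"y": -0.07,"z": -0.3,"rx": -0.003,"ry": -0.06,"rz": 0,"jaw": 8.8},
  {"x": 0.12,"y": -0.07,"z": -0.3,"rx": -0.003,"ry": -0.06,"rz": 0,"jaw": 8.8},
  {"x": 0.1,"y": -0.06,"z": -0.3,"rx": -0.003,"ry": -0.06,"rz": 0,"jaw": 8.8},
  {"x": 0.09,"y": -0.06,"z": -0.3,"rx": -0.003,"ry": -0.06,"rz": 0,"jaw": 8.8},
])

```text
clock: 2.2
tool_pos: [0.4181, -0.2918, 0.1852]
eef_rot: [0.987, 0.133, 0.085, -0.011]
contact_force: [-0.0, -0.3, -0.9]
opening: 0.997
finger_force: 0.0
```

```bash
python3 - <<'E'
from h import *
R10=pose(15.5,10); z=R10.as_matrix()[:,2]
plan(G(.066)-.082*z,R10,5)
E
```

```text
t 2.2 q [ 0.55  0.62  0.08  2.08 -0.5   0.37 -0.23] F [-0.  -0.3 -0.9] open 0.997418538940909 ff 0.0
n 5 need 1.4 dist 0.0604
[np.float64(0.99), np.float64(-0.46), np.float64(0.52), np.float64(0.0), np.float64(0.001), np.float64(-0.0)]
[np.float64(0.99), np.float64(-0.46), np.float64(0.52), np.float64(0.0), np.float64(0.001), np.float64(-0.0)]
[np.float64(0.99), np.float64(-0.46), np.float64(0.52), np.float64(0.0), np.float64(0.001), np.float64(-0.0)]
[np.float64(0.99), np.float64(-0.46), np.float64(0.52), np.float64(0.0), np.float64(0.001), np.float64(-0.0)]
[np.float64(0.99), np.float64(-0.46), np.float64(0.52), np.float64(0.0), np.float64(0.001), np.float64(-0.0)]
```

Emit:
send_rows([
  {"x": 1.0,"y": -0.46,"z": 0.5,"jaw": 8.8,"rx": 0,"ry": 0,"rz": 0},
  {"x": 1.0,"y": -0.46,"z": 0.5,"jaw": 8.8,"rx": 0,"ry": 0,"rz": 0},
  {"x": 1.0,"y": -0.46,"z": 0.5,"jaw": 8.8,"rx": 0,"ry": 0,"rz": 0},
  {"x": 1.0,"y": -0.46,"z": 0.5,"jaw": 8.8,"rx": 0,"ry": 0,"rz": 0},
  {"x": 0.95,"y": -0.46,"z": 0.6,"jaw": 8.8,"rx": 0,"ry": 0,"rz": 0},
])

```text
clock: 2.7
tool_pos: [0.4648, -0.254, 0.1672]
eef_rot: [0.987, 0.133, 0.087, -0.013]
contact_force: [-1.1, -0.2, 1.0]
opening: 1.003
finger_force: 0.0
```

```bash
python3 - <<'E'
from h import *
R10=pose(15.5,10); z=R10.as_matrix()[:,2]
plan(G(.066)+.008*z,R10,5)
E
```

```text
t 2.7 q [ 0.44  0.67  0.08  2.05 -0.54  0.34 -0.3 ] F [-1.1 -0.2  1. ] open 1.0029906357334561 ff 0.0
n 5 need 2.1 dist 0.089
[np.float64(-0.04), np.float64(0.03), np.float64(1.78), np.float64(-0.0), np.float64(-0.0), np.float64(-0.0)]
[np.float64(-0.04), np.float64(0.02), np.float64(1.78), np.float64(-0.0), np.float64(-0.0), np.float64(-0.0)]
[np.float64(-0.04), np.float64(0.02), np.float64(1.78), np.float64(-0.0), np.float64(-0.0), np.float64(-0.0)]
[np.float64(-0.04), np.float64(0.02), np.float64(1.78), np.float64(-0.0), np.float64(-0.0), np.float64(-0.0)]
[np.float64(-0.04), np.float64(0.02), np.float64(1.78), np.float64(-0.0), np.float64(-0.0), np.float64(-0.0)]
```

Emit:
send_rows([
  {"x": -0.04,"y": 0.03,"z": 1.78,"jaw": 8.8,"rx": 0,"ry": 0,"rz": 0},
  {"x": -0.04,"y": 0.02,"z": 1.78,"jaw": 8.8,"rx": 0,"ry": 0,"rz": 0},
  {"x": -0.04,"y": 0.02,"z": 1.78,"jaw": 8.8,"rx": 0,"ry": 0,"rz": 0},
  {"x": -0.04,"y": 0.02,"z": 1.78,"jaw": 8.8,"rx": 0,"ry": 0,"rz": 0},
  {"x": -0.04,"y": 0.02,"z": 1.78,"jaw": 8.8,"rx": 0,"ry": 0,"rz": 0},
])

```text
clock: 3.2
tool_pos: [0.4782, -0.2516, 0.0787]
eef_rot: [0.987, 0.133, 0.087, -0.013]
contact_force: [-0.2, 0.2, 0.2]
opening: 0.999
finger_force: 0.0
```

```bash
python3 - <<'E'
from h import *
R10=pose(15.5,10); z=R10.as_matrix()[:,2]
plan(G(.066)+.008*z,R10,1)
S={n:snapshot(n) for n in("side","top")}
def c(n,x,y,w=50,h=37):
    return cv2.resize(S[n]["img"][y-h:y+h,x-w:x+w,::-1],(400,300),interpolation=cv2.INTER_CUBIC)
cv2.imwrite("pics/crop3.png",cv2.convertScaleAbs(np.hstack([c("side",360,295),c("top",435,175)]),alpha=1.8))
E
```

```text
t 3.2 q [ 0.51  0.84 -0.06  2.06 -0.59  0.13 -0.25] F [-0.2  0.2  0.2] open 0.9989694427166329 ff 0.0
n 1 need 0.0 dist 0.0006
[np.float64(0.03), np.float64(-0.01), np.float64(-0.05), np.float64(-0.001), np.float64(-0.002), np.float64(-0.002)]
```

View pics/crop3.png

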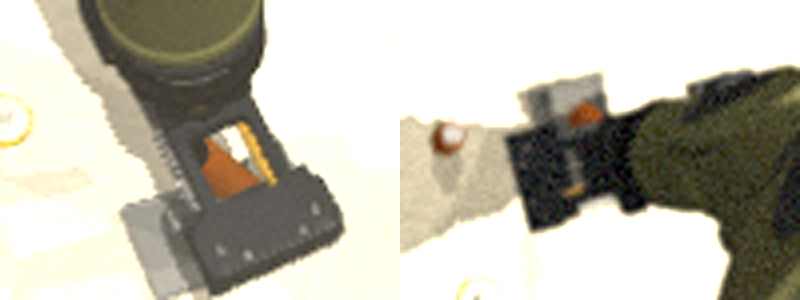

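The crop shows the amber body between the fingers (side ~358,300), over the cradle. Closing.

Emit:
send_rows([
  {"x": 0,"y": 0,"z": 0,"rx": 0,"ry": 0,"rz": 0,"jaw": 5.0},
  {"x": 0,"y": 0,"z": 0,"rx": 0,"ry": 0,"rz": 0,"jaw": 3.5},
  {"x": 0,"y": 0,"z": 0,"rx": 0,"ry": 0,"rz": 0,"jaw": 2.8},
  {"x": 0,"y": 0,"z": 0,"rx": 0,"ry": 0,"rz": 0,"jaw": 2.2},
  {"x": 0,"y": 0,"z": 0,"rx": 0,"ry": 0,"rz": 0,"jaw": 2.0},
], grip_force=20)

```text
clock: 3.8
tool_pos: [0.4781, -0.2518, 0.0803]
eef_rot: [0.987, 0.134, 0.087, -0.012]
contact_force: [-0.4, -0.9, 0.1]
opening: 0.568
finger_force: 0.0
```

Emit:
send_rows([
  {"x": 0,"y": 0,"z": 0,"rx": 0,"ry": 0,"rz": 0,"jaw": 1.5},
  {"x": 0,"y": 0,"z": 0,"rx": 0,"ry": 0,"rz": 0,"jaw": 1.5},
  {"x": 0,"y": 0,"z": 0,"rx": 0,"ry": 0,"rz": 0,"jaw": 1.5},
  {"x": 0,"y": 0,"z": 0,"rx": 0,"ry": 0,"rz": 0,"jaw": 1.5},
  {"x": 0,"y": 0,"z": 0,"rx": 0,"ry": 0,"rz": 0,"jaw": 1.5},
], grip_force=20)

```text
clock: 4.3
tool_pos: [0.478, -0.2518, 0.0799]
eef_rot: [0.987, 0.134, 0.087, -0.012]
contact_force: [0.6, -0.1, 0.7]
opening: 0.26
finger_force: 20.0
```

Emit:
send_rows([
  {"x": 0.2,"y": 0,"z": -1.0,"rx": 0,"ry": 0,"rz": 0,"jaw": 1.5},
  {"x": 0.4,"y": 0,"z": -2.3,"rx": 0,"ry": 0,"rz": 0,"jaw": 1.5},
  {"x": 0.5,"y": 0,"z": -2.9,"rx": 0,"ry": 0,"rz": 0,"jaw": 1.5},
  {"x": 0.5,"y": 0,"z": -2.9,"rx": 0,"ry": 0,"rz": 0,"jaw": 1.5},
  {"x": 0.5,"y": 0,"z": -2.9,"rx": 0,"ry": 0,"rz": 0,"jaw": 1.5},
])

```text
clock: 4.8
tool_pos: [0.4772, -0.2516, 0.2034]
eef_rot: [0.987, 0.134, 0.087, -0.013]
contact_force: [-0.3, 0.2, -1.1]
opening: 0.257
finger_force: 20.0
```

```bash
cat >> h.py <<'E'
PAN=np.array([.582,.2592,.024])
def ptarget(az,tilt,up,L=.066):  # TCP so that an upright vial gripped at L stands 'up' above the pan
    r=pose(az,tilt); return PAN+[0,0,L+up]+.008*r.as_matrix()[:,2],r
E
python3 - <<'E'
from h import *
t,r=ptarget(24,-20,.08)
print(t); plan(t,r,18)
S={n:snapshot(n) for n in("side","top")}
cv2.imwrite("pics/lift.png",cv2.convertScaleAbs(cv2.resize(S["side"]["img"][200:340,280:460,::-1],(720,560),interpolation=cv2.INTER_CUBIC),alpha=1.5))
E
```

```text
[0.57950039 0.2580871  0.16248246]
t 4.8 q [ 0.36  0.62  0.17  2.   -0.52  0.46 -0.35] F [-0.3  0.2 -1.1] open 0.2566606080260257 ff 19.96721177129075
n 18 need 12.4 dist 0.5215
[np.float64(1.24), np.float64(-2.58), np.float64(0.46), np.float64(-0.001), np.float64(-0.029), np.float64(-0.008)]
[np.float64(1.28), np.float64(-2.57), np.float64(0.42), np.float64(-0.001), np.float64(-0.029), np.float64(-0.008)]
[np.float64(1.31), np.float64(-2.56), np.float64(0.38), np.float64(-0.001), np.float64(-0.029), np.float64(-0.008)]
[np.float64(1.34), np.float64(-2.55), np.float64(0.34), np.float64(-0.001), np.float64(-0.029), np.float64(-0.008)]
[np.float64(1.37), np.float64(-2.54), np.float64(0.3), np.float64(-0.001), np.float64(-0.029), np.float64(-0.008)]
[np.float64(1.4), np.float64(-2.52), np.float64(0.25), np.float64(-0.001), np.float64(-0.029), np.float64(-0.008)]
[np.float64(1.43), np.float64(-2.51), np.float64(0.21), np.float64(-0.001), np.float64(-0.029), np.float64(-0.008)]
[np.float64(1.45), np.float64(-2.5), np.float64(0.17), np.float64(-0.001), np.float64(-0.029), np.float64(-0.008
[... 466 characters left out ...]

[np.float64(1.56), np.float64(-2.44), np.float64(-0.06), np.float64(-0.001), np.float64(-0.029), np.float64(-0.008)]
[np.float64(1.58), np.float64(-2.42), np.float64(-0.11), np.float64(-0.001), np.float64(-0.029), np.float64(-0.008)]
[np.float64(1.6), np.float64(-2.41), np.float64(-0.16), np.float64(-0.001), np.float64(-0.029), np.float64(-0.008)]
[np.float64(1.61), np.float64(-2.4), np.float64(-0.21), np.float64(-0.001), np.float64(-0.029), np.float64(-0.008)]
[np.float64(1.63), np.float64(-2.38), np.float64(-0.26), np.float64(-0.001), np.float64(-0.029), np.float64(-0.008)]
[np.float64(1.64), np.float64(-2.37), np.float64(-0.31), np.float64(-0.001), np.float64(-0.029), np.float64(-0.008)]
```

View pics/lift.png

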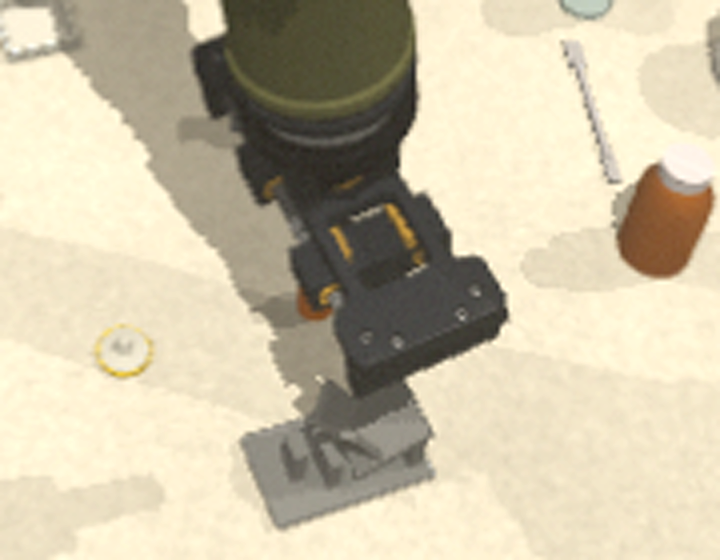

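The picture shows the cradle empty at crop (345,450) and the vial held, hidden behind the near finger; the force and opening agree. Transit goes at a safe height over the stout vial.

```bash
python3 - <<'E'
from h import *
t,r=ptarget(24,-20,.135)
print(t); plan(t,r,15)
E
```

```text
[0.57950039 0.2580871  0.21748246]
t 4.9 q [ 0.36  0.61  0.17  2.   -0.52  0.46 -0.35] F [ 0.6 -1.1 -0.9] open 0.2621343821509491 ff 19.967790108639747
n 15 need 12.4 dist 0.521
[np.float64(1.54), np.float64(-3.11), np.float64(0.19), np.float64(-0.001), np.float64(-0.035), np.float64(-0.01)]
[np.float64(1.58), np.float64(-3.09), np.float64(0.13), np.float64(-0.001), np.float64(-0.035), np.float64(-0.01)]
[np.float64(1.61), np.float64(-3.07), np.float64(0.07), np.float64(-0.001), np.float64(-0.035), np.float64(-0.01)]
[np.float64(1.65), np.float64(-3.06), np.float64(0.02), np.float64(-0.001), np.float64(-0.035), np.float64(-0.01)]
[np.float64(1.68), np.float64(-3.04), np.float64(-0.05), np.float64(-0.001), np.float64(-0.035), np.float64(-0.01)]
[np.float64(1.7), np.float64(-3.02), np.float64(-0.11), np.float64(-0.001), np.float64(-0.035), np.float64(-0.01)]
[np.float64(1.73), np.float64(-3.01), np.float64(-0.17), np.float64(-0.001), np.float64(-0.035), np.float64(-0.01)]
[np.float64(1.75), np.float64(-2.99), np.float64(-0.23), np.float64(-0.001), np.float64(-0.035), np.float64(-0.01)]
[np.float64(1.77), np.float64(-2.97), np.float64(-0.3), np.float64(-0.001), np.float64(-0.035), np.float64(-0.01)]
[np.float64(1.79), np.float64(-2.95), np.float64(-0.36), np.float64(-0.001), np.float64(-0.035), np.float64(-0.01)]
[np.float64(1.81), np.float64(-2.94), np.float64(-0.43), np.float64(-0.001), np.float64(-0.035), np.float64(-0.01)]
[np.float64(1.82), np.float64(-2.92), np.float64(-0.49), np.float64(-0.001), np.float64(-0.035), np.float64(-0.01)]
[np.float64(1.83), np.float64(-2.9), np.float64(-0.56), np.float64(-0.001), np.float64(-0.035), np.float64(-0.01)]
[np.float64(1.84), np.float64(-2.88), np.float64(-0.62), np.float64(-0.001), np.float64(-0.035), np.float64(-0.01)]
[np.float64(1.85), np.float64(-2.86), np.float64(-0.69), np.float64(-0.001), np.float64(-0.035), np.float64(-0.01)]
```

Emit:
send_rows([
  {"x": 1.54,"y": -3.1,"z": 0.19,"rx": -0.001,"ry": -0.035,"rz": -0.01,"jaw": 1.5},
  {"x": 1.58,"y": -3.1,"z": 0.13,"rx": -0.001,"ry": -0.035,"rz": -0.01,"jaw": 1.5},
  {"x": 1.6,"y": -3.07,"z": 0.07,"rx": -0.001,"ry": -0.035,"rz": -0.01,"jaw": 1.5},
  {"x": 1.65,"y": -3.06,"z": 0.02,"rx": -0.001,"ry": -0.035,"rz": -0.01,"jaw": 1.5},
  {"x": 1.68,"y": -3.04,"z": -0.05,"rx": -0.001,"ry": -0.035,"rz": -0.01,"jaw": 1.5},
])

```text
clock: 5.4
tool_pos: [0.5104, -0.08, 0.2055]
eef_rot: [0.987, 0.159, -0.0, 0.004]
contact_force: [1.1, -0.4, -1.2]
opening: 0.26
finger_force: 20.0
```

Emit:
send_rows([
  {"x": 1.7,"y": -3.02,"z": -0.11,"rx": -0.001,"ry": -0.035,"rz": -0.01,"jaw": 1.5},
  {"x": 1.73,"y": -3.0,"z": -0.17,"rx": -0.001,"ry": -0.035,"rz": -0.01,"jaw": 1.5},
  {"x": 1.75,"y": -3.0,"z": -0.23,"rx": -0.001,"ry": -0.035,"rz": -0.01,"jaw": 1.5},
  {"x": 1.77,"y": -2.97,"z": -0.3,"rx": -0.001,"ry": -0.035,"rz": -0.01,"jaw": 1.5},
  {"x": 1.79,"y": -2.95,"z": -0.36,"rx": -0.001,"ry": -0.035,"rz": -0.01,"jaw": 1.5},
])

```text
clock: 5.9
tool_pos: [0.5437, 0.0903, 0.2095]
eef_rot: [0.979, 0.183, -0.086, 0.021]
contact_force: [-0.0, 0.1, -0.4]
opening: 0.261
finger_force: 20.0
```

```bash
python3 - <<'E'
from h import *
t,r=ptarget(24,-20,.135)
plan(t,r,5)
E
```

```text
t 5.9 q [-0.54  0.77  0.5   1.7  -0.36  0.95 -1.09] F [-0.   0.1 -0.4] open 0.2605153578154651 ff 19.966794806532562
n 5 need 4.1 dist 0.1717
[np.float64(1.82), np.float64(-2.87), np.float64(-0.51), np.float64(-0.001), np.float64(-0.034), np.float64(-0.01)]
[np.float64(1.83), np.float64(-2.85), np.float64(-0.58), np.float64(-0.001), np.float64(-0.034), np.float64(-0.01)]
[np.float64(1.83), np.float64(-2.83), np.float64(-0.64), np.float64(-0.001), np.float64(-0.034), np.float64(-0.01)]
[np.float64(1.84), np.float64(-2.81), np.float64(-0.71), np.float64(-0.001), np.float64(-0.034), np.float64(-0.01)]
[np.float64(1.84), np.float64(-2.79), np.float64(-0.77), np.float64(-0.001), np.float64(-0.034), np.float64(-0.01)]
```

Emit:
send_rows([
  {"x": 1.82,"y": -2.87,"z": -0.51,"rx": -0.001,"ry": -0.034,"rz": -0.01,"jaw": 1.5},
  {"x": 1.83,"y": -2.85,"z": -0.58,"rx": -0.001,"ry": -0.034,"rz": -0.01,"jaw": 1.5},
  {"x": 1.83,"y": -2.83,"z": -0.64,"rx": -0.001,"ry": -0.034,"rz": -0.01,"jaw": 1.5},
  {"x": 1.84,"y": -2.81,"z": -0.71,"rx": -0.001,"ry": -0.034,"rz": -0.01,"jaw": 1.5},
  {"x": 1.84,"y": -2.79,"z": -0.77,"rx": -0.001,"ry": -0.034,"rz": -0.01,"jaw": 1.5},
])

```text
clock: 6.4
tool_pos: [0.5795, 0.2578, 0.2175]
eef_rot: [0.963, 0.205, -0.169, 0.036]
contact_force: [1.7, -0.2, -1.3]
opening: 0.26
finger_force: 20.0
```

```bash
python3 - <<'E'
from h import *
import pickle
t,r=ptarget(24,-20,.135)
plan(t,r,1)
S={n:snapshot(n) for n in("side","top")}; pickle.dump(S,open("s2.pkl","wb"))
p,rr,_=cur(); g=p-.008*rr.as_matrix()[:,2]
for n,s in S.items(): print(n,"grasp px",proj(s,g),"foot px",proj(s,g-[0,0,.066]),"teat",proj(s,g+[0,0,.038]))
def c(n,x,y,w=60,h=45):
    return cv2.resize(S[n]["img"][y-h:y+h,x-w:x+w,::-1],(400,300),interpolation=cv2.INTER_CUBIC)
cv2.imwrite("pics/over.png",cv2.convertScaleAbs(np.hstack([c("side",375,135),c("top",262,140)]),alpha=1.8))
E
```

```text
t 6.4 q [-0.69  0.96  0.49  1.22 -0.37  1.41 -1.34] F [ 1.7 -0.2 -1.3] open 0.259822412535682 ff 19.966680679935962
n 1 need 0.0 dist 0.0003
[np.float64(0.01), np.float64(-0.02), np.float64(-0.0), np.float64(0.0), np.float64(-0.001), np.float64(0.0)]
side grasp px [[371.88319083 111.51358492]] foot px [[369.6808735  130.33320734]] teat [[373.2326735   99.93859076]]
top grasp px [[257.23239155 129.08523999]] foot px [[259.75906795 134.34251669]] teat [[255.66472461 125.82237858]]
```

View pics/over.png

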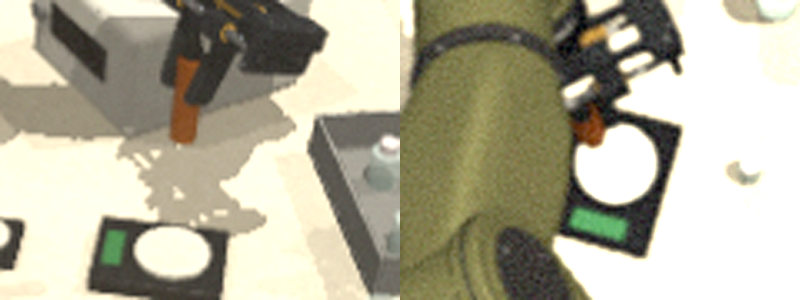

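The crop shows the vial hanging nearly upright, foot at side px ~(370,131) and top px ~(259,133), as predicted. Next I check its lean numerically.

```bash
python3 - <<'E'
from h import *
import pickle
S=pickle.load(open("s2.pkl","rb"))
for n,(x,y) in dict(side=(370,122),top=(259,132)).items():
    s=S[n];hsv=cv2.cvtColor(s["img"],cv2.COLOR_RGB2HSV).astype(int);r=16
    m=np.zeros(hsv.shape[:2],np.uint8);m[y-r:y+r,x-r:x+r]=((hsv[:,:,0]<18)&(hsv[:,:,1]>150)&(hsv[:,:,2]>50))[y-r:y+r,x-r:x+r]
    nn,l,st,c=cv2.connectedComponentsWithStats(m);k=1+np.argmax(st[1:,4]);yy,xx=np.nonzero(l==k);print(n,st[k],c[k])
    rows=[(v,xx[yy==v].min(),xx[yy==v].max()) for v in np.unique(yy)]
    print(rows)
    if n=="side":
        w=np.array([q for q in rows if 6<=q[2]-q[1]<=11][2:-2]);cx=(w[:,1]+w[:,2])/2;f=np.polyfit(w[:,0],cx,1);fl=np.polyfit(w[:,0],w[:,1],1)[0];fr=np.polyfit(w[:,0],w[:,2],1)[0]
        p,rr,_=cur(); g=p-.008*rr.as_matrix()[:,2]
        for d in (-6,-3,0,3,6):
            a=np.radians(24);u=np.array([np.sin(np.radians(d))*np.cos(a),np.sin(np.radians(d))*np.sin(a),np.cos(np.radians(d))])
            q=proj(s,[g-u*.066,g-u*.03]);print(d,"slope",(q[1,0]-q[0,0])/(q[1,1]-q[0,1]),q.round(1).tolist())
        print("meas slope",f[0],fl,fr,"x at 118,130",np.polyval(f,[118,130]))
E
```

```text
side [367 107   8  26 133] [369.90225564 120.42857143]
[(np.int64(107), np.int64(368), np.int64(369)), (np.int64(108), np.int64(368), np.int64(374)), (np.int64(109), np.int64(368), np.int64(374)), (np.int64(110), np.int64(368), np.int64(373)), (np.int64(111), np.int64(368), np.int64(372)), (np.int64(112), np.int64(368), np.int64(372)), (np.int64(113), np.int64(368), np.int64(372)), (np.int64(114), np.int64(368), np.int64(371)), (np.int64(115), np.int64(368), np.int64(371)), (np.int64(116), np.int64(368), np.int64(370)), (np.int64(117), np.int64(368), np.int64(370)), (np.int64(118), np.int64(368), np.int64(369)), (np.int64(119), np.int64(368), np.int64(369)), (np.int64(120), np.int64(368), np.int64(369)), (np.int64(121), np.int64(368), np.int64(370)), (np.int64(122), np.int64(367), np.int64(373)), (np.int64(123), np.int64(367), np.int64(373)), (np.int64(124), np.int64(367), np.int64(373)), (np.int64(125), np.int64(367), np.int64(373)), (np.int64(126), np.int64(367), np.int64(373)), (np.int64(127), np.int64(367), np.int64(373)), (np.int64(128), np.int64(367), np.int64(373)), (np.int64(
[... 466 characters left out ...]
130.9], [370.0, 120.5]]
meas slope 5.814847173150821e-15 -3.608695276429687e-15 -1.9849790976380294e-14 x at 118,130 [370. 370.]
top [255 128   8  11  52] [259.01923077 133.71153846]
[(np.int64(128), np.int64(260), np.int64(260)), (np.int64(129), np.int64(260), np.int64(260)), (np.int64(130), np.int64(259), np.int64(261)), (np.int64(131), np.int64(259), np.int64(262)), (np.int64(132), np.int64(256), np.int64(262)), (np.int64(133), np.int64(255), np.int64(262)), (np.int64(134), np.int64(255), np.int64(262)), (np.int64(135), np.int64(256), np.int64(262)), (np.int64(136), np.int64(256), np.int64(261)), (np.int64(137), np.int64(257), np.int64(261)), (np.int64(138), np.int64(259), np.int64(260))]
```

Emit:
send_rows([
  {"x": 0.92,"y": -0.02,"z": 2.54,"rx": 0,"ry": 0,"rz": 0,"jaw": 1.5},
  {"x": 1.03,"y": 0,"z": 2.82,"rx": 0,"ry": 0,"rz": 0,"jaw": 1.5},
  {"x": 1.03,"y": 0,"z": 2.82,"rx": 0,"ry": 0,"rz": 0,"jaw": 1.5},
  {"x": 0.75,"y": 0,"z": 2.07,"rx": 0,"ry": 0,"rz": 0,"jaw": 1.5},
  {"x": 0.38,"y": 0,"z": 1.03,"rx": 0,"ry": 0,"rz": 0,"jaw": 1.5},
])

```text
clock: 7.0
tool_pos: [0.5787, 0.2556, 0.0954]
eef_rot: [0.963, 0.204, -0.17, 0.036]
contact_force: [0.1, -0.2, -0.6]
opening: 0.263
finger_force: 20.0
```

```bash
python3 - <<'E'
from h import *
for u in(.015,.0): plan(*ptarget(24,-20,u),1)
S={n:snapshot(n) for n in("side","top")}
p,rr,_=cur(); g=p-.008*rr.as_matrix()[:,2];f=g-[0,0,.066];print("foot est",f,"toward cam edge",proj(S["side"],f+[0,-.0115,0]))
s=S["side"]
hsv=cv2.cvtColor(s["img"],cv2.COLOR_RGB2HSV).astype(int);o=((hsv[:,:,0]<18)&(hsv[:,:,1]>150)&(hsv[:,:,2]>50))[130:185,345:390]
yy,xx=np.nonzero(o);print([(v+130,xx[yy==v].min()+345,xx[yy==v].max()+345) for v in np.unique(yy)])
E
```

```text
t 7.0 q [-0.67  1.1   0.45  1.29 -0.41  1.2  -1.31] F [ 0.1 -0.2 -0.6] open 0.2625037449490921 ff 19.9675257015042
n 1 need 0.1 dist 0.0033
[np.float64(0.09), np.float64(-0.2), np.float64(-0.25), np.float64(0.0), np.float64(0.001), np.float64(-0.001)]
t 7.0 q [-0.67  1.1   0.45  1.29 -0.41  1.2  -1.31] F [ 0.1 -0.2 -0.6] open 0.2625037449490921 ff 19.9675257015042
n 1 need 0.3 dist 0.0132
[np.float64(0.6), np.float64(-0.2), np.float64(1.16), np.float64(0.0), np.float64(0.001), np.float64(-0.001)]
foot est [0.58181001 0.25694426 0.03799114] toward cam edge [[367.11208455 164.51990228]]
[(np.int64(142), np.int64(365), np.int64(365)), (np.int64(143), np.int64(365), np.int64(369)), (np.int64(144), np.int64(364), np.int64(369)), (np.int64(145), np.int64(364), np.int64(368)), (np.int64(146), np.int64(364), np.int64(368)), (np.int64(147), np.int64(364), np.int64(367)), (np.int64(148), np.int64(364), np.int64(367)), (np.int64(149), np.int64(365), np.int64(366)), (np.int64(150), np.int64(364), np.int64(366)), (np.int64(151), np.int64(364), np.int64(365)), (np.int64(152), np.int64(364), np.int64(365)), (np.int64(153), np.int64(364), np.int64(365)), (np.int64(154), np.int64(364), np.int64(365)), (np.int64(155), np.int64(364), np.int64(369)), (np.int64(156), np.int64(364), np.int64(369)), (np.int64(157), np.int64(363), np.int64(369)), (np.int64(158), np.int64(363), np.int64(369)), (np.int64(159), np.int64(363), np.int64(369)), (np.int64(160), np.int64(364), np.int64(368)), (np.int64(161), np.int64(363), np.int64(368)), (np.int64(162), np.int64(363), np.int64(368)), (np.int64(163), np.int64(364), np.int64(368)), (np.int64(164), np.int64(365), np.int64(365))]
```

Emit:
send_rows([
  {"x": 0.08,"y": -0.04,"z": 0.19,"rx": 0,"ry": 0,"rz": 0,"jaw": 1.5},
  {"x": 0.08,"y": -0.04,"z": 0.19,"rx": 0,"ry": 0,"rz": 0,"jaw": 1.5},
  {"x": 0.08,"y": -0.04,"z": 0.19,"rx": 0,"ry": 0,"rz": 0,"jaw": 1.5},
  {"x": 0.08,"y": -0.04,"z": 0.19,"rx": 0,"ry": 0,"rz": 0,"jaw": 1.5},
  {"x": 0.08,"y": -0.04,"z": 0.19,"rx": 0,"ry": 0,"rz": 0,"jaw": 1.5},
])

```text
clock: 7.6
tool_pos: [0.5805, 0.2588, 0.0882]
eef_rot: [0.964, 0.205, -0.167, 0.036]
contact_force: [-0.1, 0.2, -1.0]
opening: 0.261
finger_force: 20.0
```

Emit:
send_rows([
  {"x": 0.02,"y": 0,"z": 0.05,"rx": 0,"ry": 0,"rz": 0,"jaw": 1.5},
  {"x": 0.02,"y": 0,"z": 0.05,"rx": 0,"ry": 0,"rz": 0,"jaw": 1.5},
  {"x": 0.02,"y": 0,"z": 0.05,"rx": 0,"ry": 0,"rz": 0,"jaw": 1.5},
  {"x": 0,"y": 0,"z": 0,"rx": 0,"ry": 0,"rz": 0,"jaw": 1.5},
  {"x": 0,"y": 0,"z": 0,"rx": 0,"ry": 0,"rz": 0,"jaw": 1.5},
])

```text
clock: 8.1
tool_pos: [0.5805, 0.2586, 0.0864]
eef_rot: [0.964, 0.205, -0.168, 0.036]
contact_force: [-0.2, 0.5, -1.4]
opening: 0.26
finger_force: 20.0
```

```bash
python3 - <<'E'
from h import *
plan(*ptarget(24,-20,0),1)
E
```

```text
t 8.1 q [-0.67  1.11  0.45  1.29 -0.42  1.19 -1.31] F [-0.2  0.5 -1.4] open 0.2596086079134515 ff 19.967569692526013
n 1 need 0.1 dist 0.004
[np.float64(0.03), np.float64(0.01), np.float64(0.4), np.float64(0.001), np.float64(-0.005), np.float64(-0.001)]
```

Emit:
send_rows([
  {"x": 0.02,"y": 0,"z": 0.06,"rx": 0,"ry": 0,"rz": 0,"jaw": 1.5},
  {"x": 0.02,"y": 0,"z": 0.06,"rx": 0,"ry": 0,"rz": 0,"jaw": 1.5},
  {"x": 0.02,"y": 0,"z": 0.06,"rx": 0,"ry": 0,"rz": 0,"jaw": 1.5},
  {"x": 0,"y": 0,"z": 0,"rx": 0,"ry": 0,"rz": 0,"jaw": 1.5},
  {"x": 0,"y": 0,"z": 0,"rx": 0,"ry": 0,"rz": 0,"jaw": 1.5},
])

```text
clock: 8.6
tool_pos: [0.5804, 0.2586, 0.0844]
eef_rot: [0.964, 0.205, -0.168, 0.036]
contact_force: [0.6, 0.2, -0.2]
opening: 0.258
finger_force: 20.0
```

Emit:
send_rows([
  {"x": 0.02,"y": 0,"z": 0.05,"rx": 0,"ry": 0,"rz": 0,"jaw": 1.5},
  {"x": 0.02,"y": 0,"z": 0.05,"rx": 0,"ry": 0,"rz": 0,"jaw": 1.5},
  {"x": 0,"y": 0,"z": 0,"rx": 0,"ry": 0,"rz": 0,"jaw": 1.5},
  {"x": 0,"y": 0,"z": 0,"rx": 0,"ry": 0,"rz": 0,"jaw": 1.5},
  {"x": 0,"y": 0,"z": 0,"rx": 0,"ry": 0,"rz": 0,"jaw": 1.5},
])

```text
clock: 9.1
tool_pos: [0.5805, 0.2586, 0.0834]
eef_rot: [0.964, 0.205, -0.168, 0.036]
contact_force: [-0.6, -0.1, -1.2]
opening: 0.261
finger_force: 20.0
```

Emit:
send_rows([
  {"x": 0.02,"y": 0,"z": 0.05,"rx": 0,"ry": 0,"rz": 0,"jaw": 1.5},
  {"x": 0.02,"y": 0,"z": 0.05,"rx": 0,"ry": 0,"rz": 0,"jaw": 1.5},
  {"x": 0,"y": 0,"z": 0,"rx": 0,"ry": 0,"rz": 0,"jaw": 1.5},
  {"x": 0,"y": 0,"z": 0,"rx": 0,"ry": 0,"rz": 0,"jaw": 1.5},
  {"x": 0,"y": 0,"z": 0,"rx": 0,"ry": 0,"rz": 0,"jaw": 1.5},
])

```text
clock: 9.6
tool_pos: [0.5805, 0.2586, 0.0823]
eef_rot: [0.964, 0.205, -0.168, 0.036]
contact_force: [-0.5, -0.2, -0.9]
opening: 0.261
finger_force: 20.0
```

```bash
python3 - <<'E'
from h import *
plan(*ptarget(24,-20,0),1)
E
```

```text
t 9.6 q [-0.67  1.12  0.45  1.29 -0.42  1.18 -1.31] F [-0.5 -0.2 -0.9] open 0.2608623288493524 ff 19.967560947407037
n 1 need 0.0 dist 0.0011
[np.float64(-0.11), np.float64(0.01), np.float64(0.02), np.float64(0.001), np.float64(-0.004), np.float64(-0.001)]
```

Emit:
send_rows([
  {"x": 0.02,"y": 0,"z": 0.05,"rx": 0,"ry": 0,"rz": 0,"jaw": 1.5},
  {"x": 0.02,"y": 0,"z": 0.05,"rx": 0,"ry": 0,"rz": 0,"jaw": 1.5},
  {"x": 0,"y": 0,"z": 0,"rx": 0,"ry": 0,"rz": 0,"jaw": 1.5},
  {"x": 0,"y": 0,"z": 0,"rx": 0,"ry": 0,"rz": 0,"jaw": 1.5},
  {"x": 0,"y": 0,"z": 0,"rx": 0,"ry": 0,"rz": 0,"jaw": 1.5},
])

```text
clock: 10.1
tool_pos: [0.5807, 0.2586, 0.082]
eef_rot: [0.964, 0.205, -0.167, 0.036]
contact_force: [-1.1, -0.3, 5.8]
opening: 0.256
finger_force: 19.9
```

```bash
python3 - <<'E'
from h import *
F=[]
for i in range(3):
    s=get_state();F.append(s["contact_force"])
    S=snapshot("side")
print(np.round(F,2).tolist())
s=S;hsv=cv2.cvtColor(s["img"],cv2.COLOR_RGB2HSV).astype(int);o=((hsv[:,:,0]<18)&(hsv[:,:,1]>150)&(hsv[:,:,2]>50))[140:185,345:390]
yy,xx=np.nonzero(o);print([(int(v+140),int(xx[yy==v].min()+345),int(xx[yy==v].max()+345)) for v in np.unique(yy)][-12:])
print(proj(s,PAN+[0,-.0115,0]),proj(s,PAN))
E
```

```text
[[-1.14, -0.32, 5.81], [-0.5, 0.07, 5.32], [-0.56, -0.34, 5.23]]
[(155, 364, 365), (156, 364, 365), (157, 364, 365), (158, 364, 369), (159, 364, 369), (160, 364, 369), (161, 364, 369), (162, 363, 369), (163, 363, 368), (164, 363, 368), (165, 364, 368), (166, 365, 367)]
[[366.64443325 167.35443972]] [[366.01756283 165.04343326]]
```

Contact is at TCP z = 0.082, as predicted, with 5 N down. I ease off a little, then open gently.

Emit:
send_rows([
  {"x": -0.01,"y": 0,"z": -0.03,"rx": 0,"ry": 0,"rz": 0,"jaw": 1.5},
  {"x": 0,"y": 0,"z": 0,"rx": 0,"ry": 0,"rz": 0,"jaw": 1.5},
  {"x": 0,"y": 0,"z": 0,"rx": 0,"ry": 0,"rz": 0,"jaw": 1.5},
  {"x": 0,"y": 0,"z": 0,"rx": 0,"ry": 0,"rz": 0,"jaw": 1.5},
  {"x": 0,"y": 0,"z": 0,"rx": 0,"ry": 0,"rz": 0,"jaw": 1.5},
], grip_force=5)

```text
clock: 10.75
tool_pos: [0.5808, 0.2584, 0.0819]
eef_rot: [0.964, 0.205, -0.167, 0.036]
contact_force: [0.4, -0.6, 4.6]
opening: 0.27
finger_force: 5.0
```

Emit:
send_rows([
  {"x": 0,"y": 0,"z": 0,"rx": 0,"ry": 0,"rz": 0,"jaw": 2.3},
  {"x": 0,"y": 0,"z": 0,"rx": 0,"ry": 0,"rz": 0,"jaw": 2.4},
  {"x": 0,"y": 0,"z": 0,"rx": 0,"ry": 0,"rz": 0,"jaw": 2.5},
  {"x": 0,"y": 0,"z": 0,"rx": 0,"ry": 0,"rz": 0,"jaw": 2.7},
  {"x": 0,"y": 0,"z": 0,"rx": 0,"ry": 0,"rz": 0,"jaw": 2.9},
], grip_force=3)

```text
clock: 11.25
tool_pos: [0.5803, 0.2589, 0.0811]
eef_rot: [0.964, 0.205, -0.168, 0.036]
contact_force: [0.8, 0.1, 0.2]
opening: 0.326
finger_force: 0.0
```

Emit:
send_rows([
  {"x": 0,"y": 0,"z": 0,"rx": 0,"ry": 0,"rz": 0,"jaw": 3.4},
  {"x": 0,"y": 0,"z": 0,"rx": 0,"ry": 0,"rz": 0,"jaw": 4.0},
  {"x": 0,"y": 0,"z": 0,"rx": 0,"ry": 0,"rz": 0,"jaw": 5.0},
  {"x": 0,"y": 0,"z": 0,"rx": 0,"ry": 0,"rz": 0,"jaw": 5.0},
  {"x": 0,"y": 0,"z": 0,"rx": 0,"ry": 0,"rz": 0,"jaw": 5.0},
])

```text
clock: 11.75
tool_pos: [0.5805, 0.2587, 0.0816]
eef_rot: [0.964, 0.205, -0.168, 0.036]
contact_force: [-0.5, 0.5, -1.0]
opening: 0.567
finger_force: 0.0
```

```bash
python3 - <<'E'
from h import *
s=get_state();print(s["clock"],s["opening"],s["finger_force"],np.round(s["contact_force"],1))
S={n:snapshot(n) for n in("side","top")}
def c(n,x,y,w=40,h=30):
    return cv2.resize(S[n]["img"][y-h:y+h,x-w:x+w,::-1],(400,300),interpolation=cv2.INTER_CUBIC)
cv2.imwrite("pics/rel.png",cv2.convertScaleAbs(np.hstack([c("side",367,155),c("top",262,140)]),alpha=1.8))
E
```

```text
11.75 0.5665011358920932 0.0 [-0.5  0.5 -1. ]
```

View pics/rel.png

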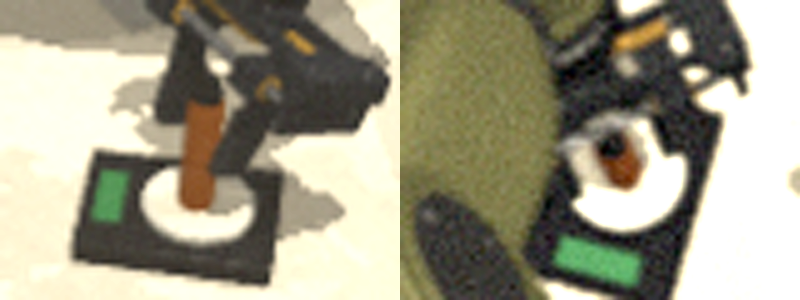

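The crop shows the vial standing upright mid-pan (side ~366,165), with the fingers open on both sides. I back the gripper off along its axis and then watch for two seconds.

Emit:
send_rows([
  {"x": 0,"y": 0,"z": 0,"rx": 0,"ry": 0,"rz": 0,"jaw": 6.5},
  {"x": 0,"y": 0,"z": 0,"rx": 0,"ry": 0,"rz": 0,"jaw": 6.5},
  {"x": 0,"y": 0,"z": -1.0,"rx": 0,"ry": 0,"rz": 0,"jaw": 6.5},
  {"x": 0,"y": 0,"z": -1.5,"rx": 0,"ry": 0,"rz": 0,"jaw": 6.5},
  {"x": 0,"y": 0,"z": -2.0,"rx": 0,"ry": 0,"rz": 0,"jaw": 6.5},
])

```text
clock: 12.35
tool_pos: [0.5942, 0.2648, 0.1244]
eef_rot: [0.964, 0.205, -0.168, 0.036]
contact_force: [0.3, 1.1, 0.5]
opening: 0.74
finger_force: 0.0
```

Emit:
send_rows([
  {"x": 0,"y": 0,"z": -2.5,"rx": 0,"ry": 0,"rz": 0,"jaw": 6.5},
  {"x": 0,"y": 0,"z": -2.5,"rx": 0,"ry": 0,"rz": 0,"jaw": 6.5},
  {"x": 0,"y": 0,"z": -2.5,"rx": 0,"ry": 0,"rz": 0,"jaw": 6.5},
  {"x": 0,"y": 0,"z": -2.0,"rx": 0,"ry": 0,"rz": 0,"jaw": 6.5},
  {"x": 0,"y": 0,"z": -1.0,"rx": 0,"ry": 0,"rz": 0,"jaw": 6.5},
])

```text
clock: 12.85
tool_pos: [0.6282, 0.2796, 0.2253]
eef_rot: [0.964, 0.205, -0.166, 0.036]
contact_force: [-0.3, 0.3, 0.9]
opening: 0.735
finger_force: 0.0
```

Emit:
send_rows([
  {"x": 0,"y": 0,"z": 0,"rx": 0,"ry": 0,"rz": 0,"jaw": 6.5},
  {"x": 0,"y": 0,"z": 0,"rx": 0,"ry": 0,"rz": 0,"jaw": 6.5},
  {"x": 0,"y": 0,"z": 0,"rx": 0,"ry": 0,"rz": 0,"jaw": 6.5},
  {"x": 0,"y": 0,"z": 0,"rx": 0,"ry": 0,"rz": 0,"jaw": 6.5},
  {"x": 0,"y": 0,"z": 0,"rx": 0,"ry": 0,"rz": 0,"jaw": 6.5},
])

```text
clock: 13.35
tool_pos: [0.6263, 0.2793, 0.2221]
eef_rot: [0.964, 0.205, -0.168, 0.036]
contact_force: [0.1, 0.8, 0.7]
opening: 0.737
finger_force: 0.0
```

```bash
python3 - <<'E'
from h import *
s=get_state();print(s["clock"],s["opening"],s["finger_force"],np.round(s["tool_pos"],3))
for i in range(21):
    if i%20==0: S={n:snapshot(n) for n in("side","top")}
    else: snapshot("side"); snapshot("side"); continue
    for n,(x,y,r) in dict(side=(366,155,18),top=(263,141,14)).items():
        hsv=cv2.cvtColor(S[n]["img"],cv2.COLOR_RGB2HSV).astype(int)
        o=((hsv[:,:,0]<18)&(hsv[:,:,1]>150)&(hsv[:,:,2]>50))[y-r:y+r,x-r:x+r];yy,xx=np.nonzero(o)
        print(n,len(xx),round(xx.mean()+x-r,2),round(yy.mean()+y-r,2),"bottom row",yy.max()+y-r)
print(get_state()["clock"],proj(S["side"],[PAN,PAN+[0,-.0115,0],PAN+[0,0,.04]]).round(1).tolist(),proj(S["top"],[PAN,PAN+[0,0,.104]]).round(1).tolist())
def c(n,x,y,w=40,h=30):
    return cv2.resize(S[n]["img"][y-h:y+h,x-w:x+w,::-1],(400,300),interpolation=cv2.INTER_CUBIC)
cv2.imwrite("pics/end.png",cv2.convertScaleAbs(np.vstack([np.hstack([c("side",367,155),c("top",262,140)]),np.hstack([c("side",357,218),c("top",346,163)])]),alpha=1.6))
E
```

```text
13.35 0.7373857914850876 0.0 [0.626 0.279 0.222]
side 117 366.81 155.65 bottom row 166
top 30 266.0 143.4 bottom row 146
side 120 366.77 155.62 bottom row 166
top 28 266.04 143.5 bottom row 146
15.45 [[366.0, 165.0], [366.6, 167.4], [367.2, 155.5]] [[265.9, 143.6], [262.6, 136.5]]
```

View pics/end.png

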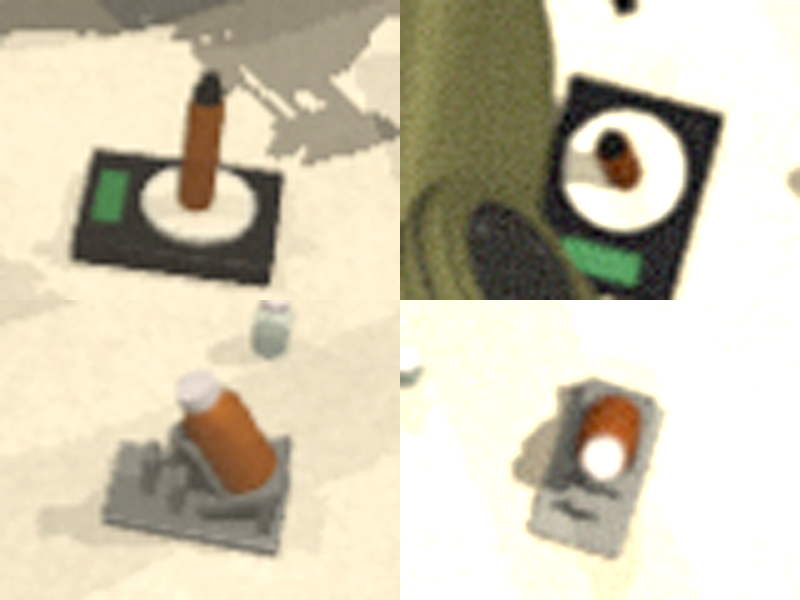

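The picture shows the slim vial upright mid-pan (side 366,165; top 266,143), unmoved over 2 s, and the stout vial still in its cradle. Handing in.

```bash
python3 -c "
from plant import *
print(finish_job())"
```

```text
the job is handed in; nothing more can be done
None
```

The slim vial stands upright and still near the middle of the large black balance's pan, let go and watched for two seconds; the stout vial is untouched in its cradle, and the job is handed in (no verdict was returned).

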